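# Unhook the nested measuring cups and set them out for baking

## Robot

A 7-joint arm with a two-finger parallel gripper is mounted at the origin on the work surface. World frame = base frame: x ahead of the robot, y to its left, z up, the work surface at z = 0. Lengths are in mm, angles in rad, forces in N, time in s.
With the tool pointing down it reaches from about 425 to 1025 mm from the base axis. Payload 9.4 kg.
Tool frame: the origin (TCP) lies between the finger pads; the fingertips stand 14 mm ahead of it and the grasp point (between the pads) lies 5 mm behind it; z points along the fingers, y is the line along which they close (so a half turn about z gives the same grasp; the last joint's range is limited). The gripper opens to 93 mm and grips with 3 to 60 N. Pads are 15 mm wide; open, the fingers measure 128 mm over their backs; the gripper's body (75 mm by 188 mm) begins 65 mm behind the grasp point.
Start: joints at [-1.325, 0.599, -0.003, 1.599, 0.002, 0.943, -0.08], TCP at [229.991, 687.552, 232.618] pointing down, gripper open.
Joint ranges: [-2.57, 2.57], [-0.35, 1.97], [-1.29, 1.29], [0.11, 2.56], [-1.05, 4.19], [0.11, 1.86], [-2.63, 2.63]. Speed limits (rad/s): [2.22, 2.22, 3.01, 3.01, 3.14, 3.14, 3.14].

## Interface

Orientations are given as a unit quaternion [x, y, z, w].
In Python, from station import env, snapshot, order gives the robot as it stands.
- The arm moves only by the tool drive_tool, never from a script. Its argument "plan" is one flat list of numbers, 6 for each row, row after row: the shift along the tool's x, y, z scaled (see below), then the turn, a rotation vector about the tool's x, y, z scaled (see below). In form: [x, y, z, ax, ay, az, x, y, z, ax, ay, az, ...]. A call has 1 to 8 rows; each row is the pose to reach, as a shift and turn from the pose commanded when the call began, along the tool's axes at that moment, turning the shorter way round; what a row does not reach only later rows make up. The controller multiplies each number of a shift by 120 mm and each number of a turn by 180 degrees. A row lasts 1/10 s, in which the tool goes at most 50 mm and 8.59 degrees, less where a joint would pass 70% of its speed; a pose out of reach is approached as far as the arm can. A call with a number of a shift or a turn outside -1 to 1 is refused whole. A call with a gripper value outside its range is refused whole. "hand" is the gripper command: -1 is shut, 1 is fully open, values between are in proportion, set as the call begins (left out, the last holds). The fingers move at their own pace and stop on an object; the grip force is fixed at half the most. Time passes only in rows, so rows that repeat a pose let the fingers close. It gives the time, the measured TCP pose, the force, the opening and the grip force at its end, in the units of the state.
- env.get_obs(): the state, without advancing time (a new reading comes with each control period).
- snapshot(name): name is "side" or "top"; returns a dict with "image" (480x640x3 uint8, red, green, blue), "z_map" (480x640 float32, mm along the optical axis (not along the pixel's ray), 0 where there is no reading), "K" (3x3 intrinsics, pixels), "k1" (the pictures are not rectified: a ray, as slopes to the right and down, at radius r is drawn at 1 + k1 r^2 times it, then the intrinsics apply), "rvec" (rotation vector, rad) and "tvec" (3), from world to camera coordinates, as OpenCV has them. Camera axes: x right, y down, z forward; pixel columns grow to the right and rows downward; lengths in mm; the calibration is good to about 2 mm. A picture is of the moment at which its call begins.
- order.close_job(): hands the job in; it is judged then, once.
The state is a dict: "time": time; "joint_pos": joint angles; "qd": joint speeds; "effort": joint torques, N m; "position": TCP position; "ee_rot": TCP orientation; "ft_force": force on the tool from outside, world axes, zero at the start; "wrist_torque": the same for the moment, N m; "gripper_width": opening from 0.0 (shut) to 1.0 (fully open); "finger_force": force on a finger pad.
Only numpy, scipy, OpenCV 4.12 (cv2) and the standard library are available. Lean on these libraries where they do the work, as an engineer would, in place of code of your own. Each camera call takes 0.05 s, during which the arm holds its last target. There are 200 camera calls.

## Task

Two steel measuring cups hang nested, one inside the other, on a peg of the sloping wooden rack. First lift the small cup out and off the peg, leaving the large one hanging, and stand it upright on the round cork coaster on the wooden board; then lift the large cup off the peg and stand it upright on the round plate of the kitchen scale. Each cup's bottom must be wholly on its coaster or plate, set down gently and let go, and leave everything else where it is.

Things in the scene. Friction and masses are not known exactly. Their poses are not given: they have to be found in the camera images.
- small_cup: Inner cup: loose plain steel, 51 mm high, mouth 60 across, bottom 53, about 0.1 kg. Origin: centre of underside; z: out of its mouth; x: along its flat handle, which is 30 wide (along y), 8 thick (43 to 51 above the underside), solid to 92 mm from the axis, ends at 124, peg hole 18 at 108. Stands on the large cup's floor, handles 1 mm apart. Free of cup and peg when drawn 55 mm along its +z.
- large_cup: Outer cup, against the rack: loose plain steel, 46 mm high, mouth 80 across, bottom 70, floor 4 thick, about 0.13 kg. Origin: centre of underside; z: out of its mouth; x: along its flat handle, which is 16 wide (along y; narrower than the small cup's), 8 thick (38 to 46 above the underside), ends at 124 mm from the axis in a 32 square eye, hole 18 at 108. Off the peg when drawn 30 mm along its +z.
- rack: Fixed wooden rack; flat face 280 mm wide, 262 long, slopes up away from the robot at 35 degrees (front edge 22 high, top 172). Origin: on the worktop under it; x: away from the robot; y: across. Three pegs, 10 thick, stand 66 mm square out of the face, 205 up the slope, at y -95, 0, 95: one holds the cups (their z along the peg, x up the slope), the others trivet and paddle, any order.
- coaster: Fixed round cork coaster, 112 mm across and 6 mm thick, at one end of the wooden board (near or far), the jar at the other end. Origin: centre of its underside.
- coaster_top (a point): Centre of the coaster's top, 22 mm above the worktop; z up. The small cup stands here.
- scale: Fixed black kitchen scale, 180 x 165 mm, 42 mm high in all, with a round steel plate. Origin: on the worktop under its middle; z up. It stands to the left or the right of the rack; the wooden board is on the other side.
- scale_plate (a point): Centre of the top of the scale's round steel plate (156 mm across), 42 mm above the worktop; z up. The large cup stands here.
- board: Fixed flat wooden board, 340 mm along its x, 140 mm along y, 16 mm thick. Origin: on the worktop under its middle. It carries the coaster, jar and oil bottle in a row along x, 110 mm apart, the bottle in the middle.
- jar: Bystander, loose: amber glass jar, 64 mm across, 95 mm high, standing on the board. Origin: centre of its underside.
- oil: Bystander, loose: green oil bottle, 58 mm across, 190 mm high, standing on the board. Origin: centre of its underside.
- jug: Bystander, loose: brown glazed jug, 96 mm across and 160 mm high, handle reaching 68 mm from its axis toward its y; stands before or behind the scale. Origin: centre of its underside.
- mug: Bystander, loose: white mug, 72 mm across, 85 mm high, handle reaching about 70 mm from its axis toward its y; stands behind or before the scale. Origin: centre of its underside.
- trivet: Bystander, loose: cork ring, 84 mm across, hole 60 mm, 12 mm thick, hanging flat against the rack's face on one of the pegs. Origin: in the plane of its rear face, 87 mm down the slope from the ring's centre; x up the slope.
- paddle: Bystander, loose: small wooden paddle board 64 mm wide, 175 mm long, 12 mm thick, hanging flat against the rack's face on one of the pegs. Origin: rear face, 50 mm from its lower end; x up the slope.
There are look-alikes about, which are no part of the job. Leave any blue or turquoise look-alike of the large_cup alone.

How it is judged (in metres and radians):
On the way, in this order (a step that is already met when the one before it is completed fails the run):
1. the small cup has been lifted out of the large cup and off the peg, the large cup still hanging (distance between small_cup and large_cup above 0.07 m and distance of large_cup from where it was at the start of the episode below 0.03 m), for 0.05 s.
2. the small cup stands released and upright on the coaster, the large cup still hanging (horizontal distance between small_cup and coaster_top below 0.031 m and z of small_cup in the frame of coaster_top between -0.006 and 0.006 m and angle between small_cup's own z axis and vertical below 0.09 rad and linear speed of small_cup below 0.02 m/s and contact force between small_cup and the fingers below 0.1 N and distance of large_cup from where it was at the start of the episode below 0.03 m), for 0.2 s.
3. the large cup has been lifted off its peg (distance of large_cup from where it was at the start of the episode above 0.07 m), for 0.05 s.
At the end, for the whole second after the job is handed in: Both cups upright (5 degrees), released and still: the small one on the coaster, its axis within 31 mm of the coaster's centre, the large one on the scale's plate, its axis within 42 mm of the plate's centre (horizontal distance between small_cup and coaster_top below 0.031 m and z of small_cup in the frame of coaster_top between -0.006 and 0.006 m and angle between each of small_cup, large_cup's own z axis and vertical below 0.09 rad and linear speed of each of small_cup, large_cup below 0.02 m/s and contact force between each of small_cup, large_cup and the fingers below 0.1 N and horizontal distance between large_cup and scale_plate below 0.042 m and z of large_cup in the frame of scale_plate between -0.006 and 0.006 m and contact force between large_cup and small_cup below 0.1 N); the robot touches nothing.
It fails at once if the jar or the oil bottle is shifted by more than 30 mm or tipped over (distance of any of jar, oil from where it was at the start of the episode above 0.03 m or angle between any of jar, oil's own z axis and vertical above 0.4 rad).
It fails at once if the jug or the mug is shifted by more than 30 mm or tipped over (distance of any of jug, mug from where it was at the start of the episode above 0.03 m or angle between any of jug, mug's own z axis and vertical above 0.4 rad).
It fails at once if the hanging trivet or paddle is shifted by more than 40 mm (distance of any of trivet, paddle from where it was at the start of the episode above 0.04 m).
It fails at once if a cup is dropped or banged down (over 40 N) (contact force between small_cup and coaster above 40 N or contact force between large_cup and scale above 40 N).
It also fails if it takes over 72 s, if anything falls off the work surface, if the arm or the gripper's body presses on something with over 40 N, if the wrist force passes 120 N, or if a joint passes its speed limit or range.

## Working session

There is one attempt and no reset: what is moved stays moved. The work goes in short steps, Python scripts to look and compute and a tool call to move; the robot and the scene stay as the last step left them, time stands still between calls to the robot, and variables do not carry over. Pictures are saved under pics/ and viewed, at most 11 in all, crops included, and the job is handed in when it is done.

Besides the shell and the picture viewer there is one more tool, called after "Request:" as a command line: name --argument value ..., lists and objects as JSON in quotes. drive_tool: Moves the arm, as the interface text tells. Its arguments: {"type":"object","properties":{"plan":{"type":"array"},"hand":{"type":"number"}},"required":["plan"]}

```bash
ls; mkdir -p pics
python3 - <<'E'
from station import env, snapshot
import cv2,pickle
o=env.get_obs();print({k:o[k] for k in('time','position','ee_rot','gripper_width','ft_force')})
for n in('side','top'):
    s=snapshot(n);pickle.dump(s,open(f'{n}0.pkl','wb'));cv2.imwrite(f'pics/{n}0.png',s['image'][:,:,::-1]);print(s['K'].tolist(),s['k1'],s['rvec'],s['tvec'])
E
```

```text
pics
{'time': 0.0, 'position': array([229.84168959, 687.0848419 , 231.77164295]), 'ee_rot': array([ 1.60668938e-01,  9.87008044e-01, -7.81691685e-04, -4.99535857e-05]), 'gripper_width': 0.9992281531149219, 'ft_force': array([ 0.09043729, -0.15745509,  0.29407425])}
[[466.22027903573945, 0.0, 316.54832371854025], [0.0, 466.22027903573945, 242.54292242233424], [0.0, 0.0, 1.0]] -0.08162011175496947 [ 2.46951593 -0.3169139   0.11225597] [-385.7396793    76.81002312 1013.50181792]
[[507.86224323776474, 0.0, 319.75600570120366], [0.0, 507.86224323776474, 241.55551137965176], [0.0, 0.0, 1.0]] 0.007086529295984394 [ 2.16023498 -2.10099379  0.19472823] [ -46.05175895  390.64109598 1378.3444343 ]
```

View pics/side0.png

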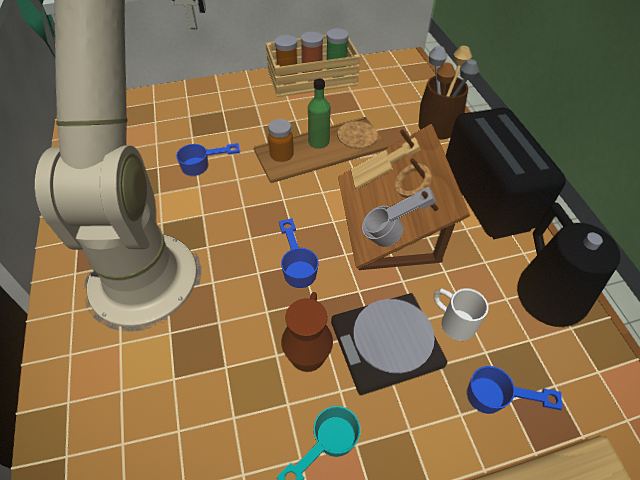

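View pics/top0.png

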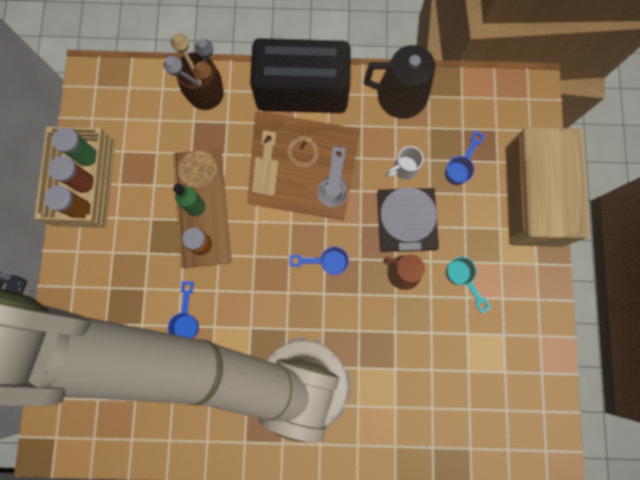

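The top view (up = +x, left = +y) shows the cups on the right-hand peg, with the handle from (338,150) to the mouth at (331,193). The trivet is at (303,151), the paddle at (265,165), the coaster at (197,168) with oil (190,205) and jar (196,240) on the same board. The scale plate is at (409,215), the mug at (407,162) behind it and the jug at (409,270) in front.

```bash
cat > h.py <<'E'
import numpy as np,cv2
from scipy.spatial.transform import Rotation as R
def cloud(s):
    h,w=s['z_map'].shape;u,v=np.meshgrid(np.arange(w),np.arange(h))
    p=np.stack([u,v],-1).reshape(-1,1,2).astype(float)
    n=cv2.undistortPoints(p,s['K'],np.array([s['k1'],0,0,0.])).reshape(h,w,2)
    z=s['z_map'].astype(float);P=np.dstack([n*z[...,None],z])
    Rm=cv2.Rodrigues(np.array(s['rvec'],float))[0]
    W=(P-np.array(s['tvec']).ravel())@Rm
    W[z==0]=np.nan
    return W
def proj(s,X):
    return cv2.projectPoints(np.array(X,float).reshape(-1,1,3),np.array(s['rvec'],float),np.array(s['tvec'],float),s['K'],np.array([s['k1'],0,0,0.]))[0].reshape(-1,2)
E
python3 - <<'E'
from h import *;import pickle
np.set_printoptions(precision=1,suppress=True)
S={n:pickle.load(open(n+'0.pkl','rb')) for n in('side','top')}
C={n:cloud(S[n]) for n in S}
t,s=C['top'],C['side']
for n,u,v in[('top',338,152),('top',337,170),('top',331,193),('top',197,168),('top',409,215),('top',225,260),('top',186,188),('top',196,238),('side',357,134),('side',393,335),('side',460,300),('side',305,315),('side',432,198),('side',405,210),('side',365,228)]:
    print(n,u,v,C[n][v,u])
# rack plane from top & side
import itertools
for n,W in C.items():
    im=S[n]['image'].astype(int)
    m=np.zeros(W.shape[:2],np.uint8)
    poly={'top':[(282,120),(352,127),(347,180),(312,200),(285,200)],'side':[(345,185),(370,175),(395,195),(360,210)]}[n]
    cv2.fillPoly(m,[np.array(poly)],1)
    P=W[(m>0)];P=P[np.isfinite(P[:,0])]
    # ransac plane
    rng=np.random.default_rng(0);best=None
    for i in range(400):
        a=P[rng.choice(len(P),3,False)];k=np.cross(a[1]-a[0],a[2]-a[0]);l=np.linalg.norm(k)
        if l<100: continue
        k/=l
        g=abs((P-a[0])@k)<3
        if best is None or g.sum()>best.sum():best=g
    Q=P[best];c=Q.mean(0);k=np.linalg.svd(Q-c)[2][2];k*=np.sign(k[2])
    print(n,'plane',best.sum(),len(P),c,k.round(3),'tilt',np.degrees(np.arccos(k[2])),'az',np.degrees(np.arctan2(-k[1],-k[0])))
# plate circle and coaster circle by height
for n in C:
    W=C[n];im=S[n]['image'].astype(int)
    for nm,c,z,r in(('plate',{'top':(409,215),'side':(393,335)}[n],42,78),('coaster',{'top':(197,168),'side':(357,134)}[n],22,56)):
        X=W[c[1],c[0]];d=np.hypot(*(W[...,:2]-X[:2]).transpose(2,0,1))
        m=(abs(W[...,2]-z)<(8 if nm=='plate' else 4))&(d<r*1.4)
        if nm=='plate':
            m&=im.sum(-1)>250; m&=(im.max(-1)-im.min(-1)<40)
        else: m&=(im[...,0]>140)
        P=W[m].astype(np.float32)
        (cx,cy),rr=cv2.minEnclosingCircle(P[:,:2].copy());print(n,nm,m.sum(),np.median(P,0),P.mean(0),'enc',cx,cy,rr)
E
```

```text
top 338 152 [596.9 -75.  191.6]
top 337 170 [559.9 -74.6 158.5]
top 331 193 [520.4 -62.2  77.4]
top 197 168 [599.4 324.   20.3]
top 409 215 [ 472.  -281.9   46.6]
top 225 260 [334.8 227.9  18.6]
top 186 188 [501.2 314.8 154.1]
top 196 238 [377.6 289.3 115.2]
side 357 134 [597.7 319.2  20.1]
side 393 335 [ 475.4 -285.3   39. ]
side 460 300 [ 631.1 -250.6   45.9]
side 305 315 [ 308.6 -266.   161.6]
side 432 198 [605.1 -95.6 190.8]
side 405 210 [557.3 -86.6 159.2]
side 365 228 [483.6 -70.3 106. ]
side plane 801 973 [539.5  59.   62.3] [-0.6  0.1  0.8] tilt 35.09555496851082 az -8.22630717556787
top plane 2623 4778 [607.7  -8.6 118. ] [-0.6  0.1  0.8] tilt 35.37420833669701 az -7.892614051780506
side plate 4675 [ 475.2 -288.3   41.8] [ 475.3 -287.1   41.7] enc 464.2663269042969 -286.0418395996094 89.82991790771484
side coaster 757 [598.3 317.9  20.9] [598.2 318.   21. ] enc 587.922119140625 315.2638854980469 67.78662872314453
top plate 2402 [ 473.8 -279.8   42.3] [ 473.6 -280.1   42.3] enc 467.65509033203125 -298.0824279785156 98.59242248535156
top coaster 880 [596.3 322.6  22. ] [596.9 322.5  22. ] enc 587.327392578125 322.1036682128906 68.69705200195312
```

Run:
```python
import pickle,cv2,numpy as np
a=pickle.load(open('side0.pkl','rb'))['image'][170:270,340:470,::-1];b=pickle.load(open('top0.pkl','rb'))['image'][100:225,235:365,::-1]
A=cv2.resize(a,None,fx=5.5,fy=5.5,interpolation=2);cv2.imwrite('pics/crop_side.png',A)
B=cv2.resize(b,None,fx=4.8,fy=4.8,interpolation=2);cv2.imwrite('pics/crop_top.png',B)
```

```text
(no output)
```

View pics/crop_side.png

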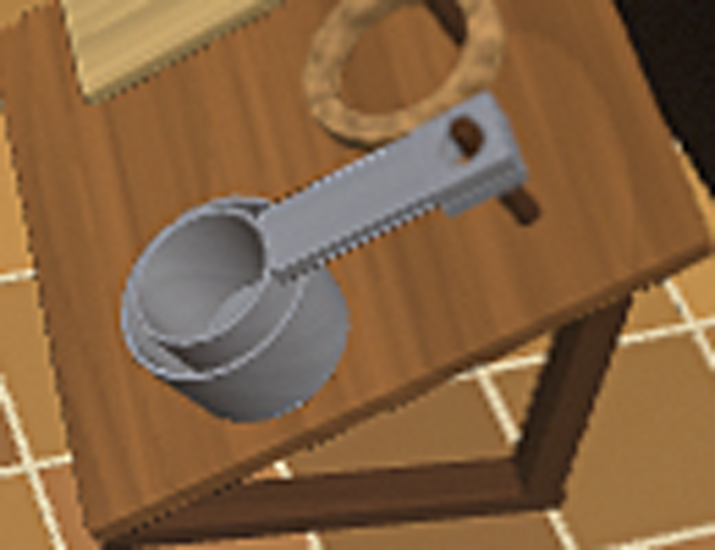

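View pics/crop_top.png

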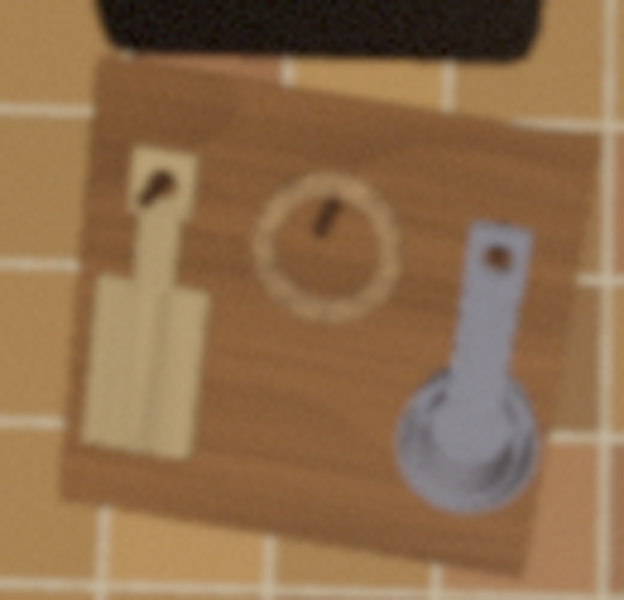

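The side crop shows the small cup nested inside the large one, with its hole around the peg tip at crop (466,137). The top crop shows the same hole at (496,257) and the mouth centre near (467,437). Next I fit the cup pose in the rack frame and get the other objects' positions.

Run:
```python
from h import *;import pickle
np.set_printoptions(precision=1,suppress=True)
psi=np.radians(-8.05);t=np.radians(35)
up=np.array([np.cos(psi)*np.cos(t),np.sin(psi)*np.cos(t),np.sin(t)]);yy=np.array([-np.sin(psi),np.cos(psi),0]);n=np.cross(up,yy)
B=np.stack([up,yy,n]);O=np.array([550,-75,100.]) 
px={'top':{'hole':(338.0,153.2),'endL':(332.9,146.0),'endR':(345.3,147.6)},'side':{'hole':(424.5,194.6)}}
for nm in('side','top'):
    S=pickle.load(open(nm+'0.pkl','rb'));W=cloud(S);im=S['image'].astype(int)
    L=(W-O)@B.T
    poly={'top':[(282,120),(320,123),(312,190),(285,190)],'side':[(345,185),(370,175),(395,195),(360,210)]}[nm]
    m=np.zeros(W.shape[:2],np.uint8);cv2.fillPoly(m,[np.array(poly)],1)
    h=L[...,2][m>0]; h=h[np.isfinite(h)]; f=np.median(h[h<np.percentile(h,30)+6]);print(nm,'face',f)
    g=(im.max(-1)-im.min(-1)<45)&(abs(L[...,1])<90)&(abs(L[...,0])<140)&(im.mean(-1)>80)
    H=L[...,2]-f
    hm=g&(H>44)&(H<66)&(abs(L[...,0])<140)
    P=L[hm];
    # bins along x
    for a in range(-120,121,15):
        q=P[(P[:,0]>=a)&(P[:,0]<a+15)]
        if len(q)>3: print(a+7,len(q),'y',q[:,1].min(),np.median(q[:,1]),q[:,1].max(),'H',np.median(q[:,2]-f))
    # rays
    Rm=cv2.Rodrigues(np.array(S['rvec'],float))[0];c=-Rm.T@np.array(S['tvec']).ravel()
    for k,p in px[nm].items():
        d=cv2.undistortPoints(np.array([[p]],float),S['K'],np.array([S['k1'],0,0,0.])).ravel();d=Rm.T@np.array([*d,1])
        f0=-1. 
        lam=((O-c)@n+f+55)/(d@n);X=c+lam*d;print(k,X,(X-O)@B.T)
    # bystanders heights
for nm,u,v in[('top',409,160),('top',392,172)]:pass
S=pickle.load(open('side0.pkl','rb'));W=cloud(S)
for nm,a,z in(('mug',(432,285,490,340),(60,95)),('jug',(280,295,335,330),(145,170)),('oil',(305,75,332,105),(150,200)),('jar',(265,115,297,140),(85,105))):
    P=W[a[1]:a[3],a[0]:a[2]].reshape(-1,3);P=P[(P[:,2]>z[0])&(P[:,2]<z[1])];print(nm,P.min(0),P.max(0))
```

```text
side face -14.129344048040616
-68 11 y -8.69096883034722 4.49077655312317 19.500678757577067 H 46.21371700947375
-53 72 y -25.51122495872117 9.429650093939255 36.10892871584783 H 48.17249367241984
-38 62 y -34.16270422061626 23.579549056458006 38.948335014013 H 51.14310641555035
-23 79 y -38.20808711725578 -22.716540849654507 41.56947956422984 H 48.734297152309765
-8 74 y -33.93434595687151 -18.632528706649367 40.31764945577562 H 49.33827638564591
7 114 y -26.40377321160097 -2.646514130972014 32.339808817805704 H 54.14948028500022
22 96 y -12.761020357441184 0.32938610793218726 18.31531704262443 H 54.73261664650733
37 99 y -13.499422936886296 -0.208817244133827 17.4730778890619 H 54.99956826796152
52 103 y -13.736938631155708 0.07300655842119735 18.344227993932073 H 55.13433282596704
67 113 y -13.60833926487675 0.3892766375376362 19.43021904415245 H 54.538125281790926
82 85 y -14.26216714171908 -7.064155551586091 19.51794816123627 H 54.374494578131774
97 88 y -13.89798966725825 -2.1265934847987404 20.854292250169618 H 55.35332403123314
hole [598.3 -77.5 183.6] [87.4  4.2 40.9]
top fa
[... 653 characters left out ...]
114292 21.614796904885154 H 55.6902824286165
52 69 y -8.048146445567676 7.260900611393557 21.502469353784488 H 55.97041948979854
67 70 y -9.322221727330003 7.261441963135372 22.497186877559052 H 54.907233142564536
82 47 y -9.337538530014553 4.650840045969827 22.17028189551815 H 54.97131555941714
97 56 y -8.470621397327298 7.68044670407483 21.351660773152755 H 54.898098587569386
hole [596.5 -75.3 183.8] [85.9  6.2 42.2]
endL [612.  -61.6 193.2] [102.2  22.   42.2]
endR [608.4 -93.3 193.8] [103.3  -9.9  42.2]
mug [ 587.7 -318.2   60.1] [ 660.2 -224.7   89.5]
jug [ 274.4 -296.4  152.4] [ 344.4 -232.4  163. ]
oil [469.4 300.6 150.1] [503.2 326.2 199.6]
jar [350.6 266.1  85.1] [404.1 297.4 104.8]
```

```bash
cat >> h.py <<'E'
psi=np.radians(-8.05);t=np.radians(35)
up=np.array([np.cos(psi)*np.cos(t),np.sin(psi)*np.cos(t),np.sin(t)]);yy=np.array([-np.sin(psi),np.cos(psi),0]);nn=np.cross(up,yy)
O=np.array([550,-75,100.])+up*-21.3+yy*5+nn*-13.4   # underside of large cup (axis)
Rrack=np.stack([-up,yy,-nn],1)
def down(yaw): # tool down, cup handle azimuth yaw (deg)
    a=np.radians(yaw);return np.array([[-np.cos(a),-np.sin(a),0],[-np.sin(a),np.cos(a),0],[0,0,-1.]])
def go(X,Rt):
    from station import env
    o=env.get_obs();R0=R.from_quat(o['ee_rot'])
    d=R0.inv().apply(np.array(X)-o['position'])/120
    w=(R0.inv()*R.from_matrix(Rt)).as_rotvec()/np.pi
    print('target',np.round(X,1),'now',np.round(o['position'],1),'t',round(o['time'],1),'d',d.round(3),'w',w.round(4),'deg',round(np.linalg.norm(w)*180,1),'width',round(o['gripper_width']*93,1),'F',np.round(o['ft_force'],1),o['finger_force'])
E
python3 - <<'E'
from h import *
g=O+up*62+nn*46
print('cup',O,'grip TCP',g,'pre',g+nn*120)
go(g+nn*120,Rrack)
E
```

```text
cup [541.03436435 -68.68222346  76.80618451] grip TCP [565.1968146  -72.09953922 150.0489176 ] pre [497.04586837 -62.46089329 248.34716292]
target [497.  -62.5 248.3] now [229.9 687.2 231.9] t 0.1 d [-4.093 -5.218 -0.13 ] w [-0.0181 -0.1939 -0.0561] deg 36.5 width 92.8 F [ 0.4 -0.4 -0.5] 0.0
```

Request:
drive_tool --plan '[-0.3,-0.3,-0.4,0,0,0,-0.6,-0.6,-0.8,0,0,0,-0.8,-1,-1,0,0,0,-0.8,-1,-1,0,0,0]' --hand 0.4

```text
time: 0.5
position: [283.6, 541.5, 353.5]
ee_rot: [0.161, 0.987, -0.0, 0.0]
ft_force: [0.1, -0.6, 0.3]
gripper_width: 0.721
finger_force: 0.0
```

Request:
drive_tool --plan '[-0.25,-0.33,0,0,0,0,-0.5,-0.66,0,0,0,0,-0.8,-1,0,0,0,0,-0.8,-1,0,0,0,0]'

```text
time: 0.9
position: [338.5, 392.9, 353.0]
ee_rot: [0.164, 0.986, -0.001, 0.001]
ft_force: [-0.4, 0.5, -0.9]
gripper_width: 0.699
finger_force: 0.0
```

Request:
drive_tool --plan '[-0.25,-0.33,0,0,0,0,-0.5,-0.66,0,0,0,0,-0.8,-1,0,0,0,0,-0.8,-1,0,0,0,0]'

```text
time: 1.3
position: [390.6, 249.7, 352.8]
ee_rot: [0.164, 0.986, -0.001, 0.0]
ft_force: [-0.4, 0.8, -0.1]
gripper_width: 0.697
finger_force: 0.0
```

Request:
drive_tool --plan '[-0.25,-0.33,0,0,0,0,-0.5,-0.66,0,0,0,0,-0.8,-1,0,0,0,0,-0.8,-1,0,0,0,0]'

```text
time: 1.7
position: [443.5, 106.1, 352.8]
ee_rot: [0.164, 0.986, -0.001, 0.001]
ft_force: [-0.1, 0.5, 0.0]
gripper_width: 0.702
finger_force: 0.0
```

Request:
drive_tool --plan '[-0.25,-0.33,0,0,0,0,-0.5,-0.66,0,0,0,0,-0.8,-1,0,0,0,0,-0.8,-1,0,0,0,0]'

```text
time: 2.1
position: [496.6, -37.9, 352.7]
ee_rot: [0.164, 0.987, -0.001, 0.001]
ft_force: [-0.2, 0.3, -0.6]
gripper_width: 0.697
finger_force: 0.0
```

```bash
python3 -c "
from h import *
from station import env
go(O+up*62+nn*166,Rrack);print(env.get_obs()['joint_pos'])"
```

```text
target [497.  -62.5 248.3] now [496.6 -37.9 352.7] t 2.1 d [-0.068 -0.191  0.87 ] w [-0.0188 -0.1934 -0.0579] deg 36.5 width 64.9 F [-0.2  0.3 -0.6] 0.0
[-0.33636616  0.19376617  0.36134888  1.97031364 -0.07915147  0.99001332
  1.30414451]
```

Rotate and approach.

Request:
drive_tool --plan '[-0.01,-0.03,0.12,-0.0038,-0.039,-0.0116,-0.03,-0.08,0.3,-0.0076,-0.077,-0.0232,-0.04,-0.12,0.5,-0.0112,-0.116,-0.0347,-0.06,-0.16,0.7,-0.015,-0.155,-0.0463,-0.068,-0.191,0.87,-0.0188,-0.1934,-0.0579,-0.068,-0.191,0.87,-0.0188,-0.1934,-0.0579,-0.068,-0.191,0.87,-0.0188,-0.1934,-0.0579]'

```text
time: 2.8
position: [482.0, -75.8, 255.8]
ee_rot: [0.089, 0.969, -0.055, 0.225]
ft_force: [0.7, -0.1, 0.6]
gripper_width: 0.7
finger_force: 0.0
```

```bash
python3 -c "
from h import *
from station import env,snapshot
go(O+up*62+nn*46,Rrack);print(env.get_obs()['joint_pos'])
s=snapshot('side');cv2.imwrite('pics/a.png',cv2.resize(s['image'][120:280,300:500,::-1],None,fx=3.5,fy=3.5,interpolation=2))"
```

```text
target [565.2 -72.1 150. ] now [482.  -75.8 255.8] t 2.8 d [-0.215  0.224  1.078] w [-0.0275 -0.0477 -0.0052] deg 9.9 width 65.1 F [ 0.7 -0.1  0.6] 0.0
[-0.24328327  0.16396567  0.188569    2.42919047  0.89252036  0.18394623
  0.47107071]
```

View pics/a.png

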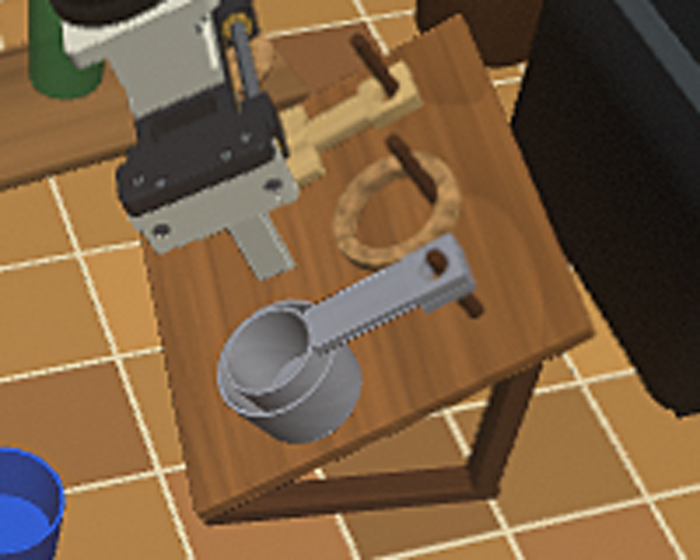

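The crop shows the gripper tilted above the rack, clear of the cups; the arm is near its joint limits at this short reach. I'll go to a nearer pre-grasp, 55 mm off, where the reach is longer.

```bash
python3 -c "
from h import *
go(O+up*62+nn*101,Rrack)"
```

```text
target [534.  -67.7 195.1] now [482.  -76.7 255.7] t 2.9 d [-0.145  0.193  0.624] w [-0.0281 -0.0471 -0.0051] deg 9.9 width 65.1 F [-0.8 -1.  -0.8] 0.0
```

Request:
drive_tool --plan '[-0.14,0.1,0.2,0,0,0,-0.145,0.193,0.5,-0.01,-0.02,0,-0.145,0.193,0.624,-0.028,-0.047,-0.005,-0.145,0.193,0.624,-0.028,-0.047,-0.005,-0.145,0.193,0.624,-0.028,-0.047,-0.005,-0.145,0.193,0.624,-0.028,-0.047,-0.005]'

```text
time: 3.45
position: [520.2, -87.2, 200.7]
ee_rot: [0.077, 0.961, -0.071, 0.257]
ft_force: [1.7, -0.5, -0.4]
gripper_width: 0.703
finger_force: 0.0
```

```bash
python3 -c "
from h import *
from station import env,snapshot
go(O+up*62+nn*101,Rrack);print(env.get_obs()['joint_pos'])"
```

```text
target [534.  -67.7 195.1] now [520.2 -87.2 200.7] t 3.5 d [-0.056  0.184  0.067] w [-0.0338 -0.0258  0.0046] deg 7.7 width 65.4 F [ 1.7 -0.5 -0.4] 0.0
[ 0.04279303  0.3319355  -0.14876654  2.45835751  2.06177602  0.3031543
 -0.68713288]
```

Request:
drive_tool --plan '[-0.056,0.184,0.067,-0.034,-0.026,0.005,-0.056,0.184,0.067,-0.034,-0.026,0.005,-0.056,0.184,0.067,-0.034,-0.026,0.005,-0.056,0.184,0.067,-0.034,-0.026,0.005,-0.056,0.184,0.067,-0.034,-0.026,0.005,-0.056,0.184,0.067,-0.034,-0.026,0.005]'

```text
time: 4.05
position: [533.4, -69.2, 195.7]
ee_rot: [0.068, 0.951, -0.022, 0.3]
ft_force: [0.1, 0.4, -1.1]
gripper_width: 0.697
finger_force: 0.0
```

```bash
python3 -c "
from h import *
from station import env,snapshot
go(O+up*62+nn*101,Rrack);print(env.get_obs()['joint_pos'])"
```

```text
target [534.  -67.7 195.1] now [533.4 -69.2 195.7] t 4.0 d [0.    0.013 0.006] w [-0.0008 -0.0001 -0.0003] deg 0.1 width 64.8 F [ 0.1  0.4 -1.1] 0.0
[ 0.28217137  0.38252482 -0.42372895  2.49118294  2.4040653   0.41435353
 -0.99854371]
```

Request:
drive_tool --plan '[0,0.013,0.1,-0.001,0,0,0,0.013,0.2,-0.001,0,0,0,0.013,0.3,-0.001,0,0,0,0.013,0.4,-0.001,0,0,0,0.013,0.464,-0.001,0,0,0,0.013,0.464,-0.001,0,0,0,0.013,0.464,-0.001,0,0]'

```text
time: 4.75
position: [564.5, -72.7, 149.4]
ee_rot: [0.068, 0.952, -0.02, 0.299]
ft_force: [-0.7, -1.1, 0.6]
gripper_width: 0.7
finger_force: 0.0
```

```bash
python3 -c "
from h import *
from station import env,snapshot
go(O+up*62+nn*46,Rrack);print(env.get_obs()['joint_pos'])
a,b=snapshot('side'),snapshot('top')
A=cv2.resize(a['image'][120:260,330:480,::-1],None,fx=2.6,fy=3,interpolation=2)
B=cv2.resize(b['image'][100:240,260:410,::-1],None,fx=2.6,fy=3,interpolation=2)
cv2.imwrite('pics/b.png',np.hstack([A,B]))"
```

```text
target [565.2 -72.1 150. ] now [564.5 -72.7 149.4] t 4.8 d [-0.007  0.006 -0.002] w [ 0.0004 -0.0004 -0.0007] deg 0.2 width 65.1 F [-0.7 -1.1  0.6] 0.0
[ 0.30386325  0.52145494 -0.45575894  2.46384831  2.47070603  0.52285626
 -1.03729871]
```

View pics/b.png

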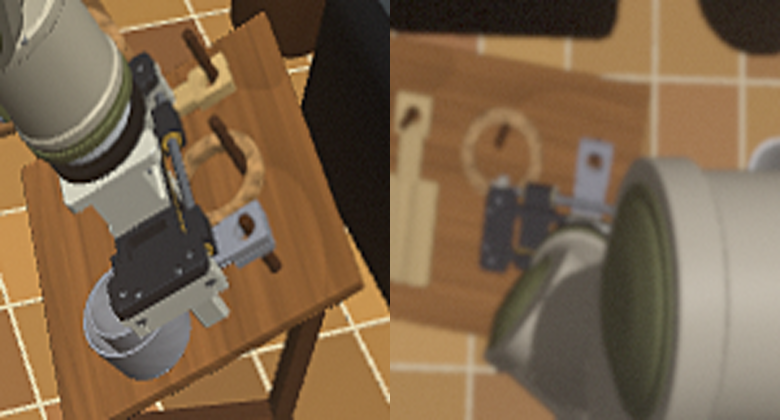

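The picture shows the fingers straddling the handle below its eye, so I'll close.

Request:
drive_tool --plan '[0,0,0,0,0,0,0,0,0,0,0,0,0,0,0,0,0,0,0,0,0,0,0,0,0,0,0,0,0,0,0,0,0,0,0,0,0,0,0,0,0,0,0,0,0,0,0,0]' --hand -1

```text
time: 5.65
position: [564.9, -72.7, 149.7]
ee_rot: [0.068, 0.951, -0.02, 0.3]
ft_force: [-0.3, -0.5, 1.3]
gripper_width: 0.316
finger_force: 30.0
```

Request:
drive_tool --plan '[0,0,-0.06,0,0,0,0,0,-0.14,0,0,0,0,0,-0.23,0,0,0,0,0,-0.32,0,0,0,0,0,-0.42,0,0,0,0,0,-0.52,0,0,0,0,0,-0.54,0,0,0,0,0,-0.54,0,0,0]'

```text
time: 6.45
position: [527.8, -67.7, 203.7]
ee_rot: [0.068, 0.951, -0.02, 0.3]
ft_force: [-0.6, 0.1, -1.1]
gripper_width: 0.317
finger_force: 30.0
```

```bash
python3 -c "
from h import *
from station import env,snapshot
go(O+up*62+nn*111,Rrack);print(env.get_obs()['joint_pos'])
a=snapshot('side')
cv2.imwrite('pics/c.png',cv2.resize(a['image'][120:270,310:490,::-1],None,fx=3,fy=3,interpolation=2))"
```

```text
target [528.3 -66.9 203.3] now [527.8 -67.7 203.7] t 6.5 d [-0.     0.007  0.004] w [ 0.0004  0.0003 -0.0006] deg 0.1 width 29.5 F [-0.6  0.1 -1.1] 29.997299015522003
[ 0.28356226  0.35826287 -0.42306573  2.49521263  2.39527306  0.39405661
 -0.99304682]
```

View pics/c.png

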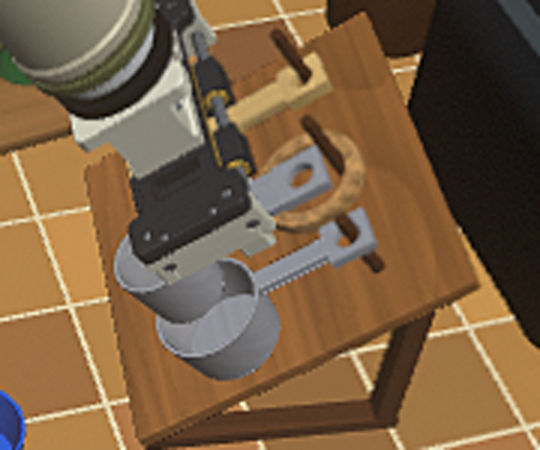

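The picture shows the small cup clear of the peg, with the large one still hanging on it. Next I raise it 120 mm.

Request:
drive_tool --plan '[-0.12,0,-0.18,0,0,0,-0.25,0,-0.36,0,0,0,-0.4,0,-0.55,0,0,0,-0.55,0,-0.75,0,0,0,-0.65,0,-0.8,0,0,0,-0.65,0,-0.8,0,0,0]'

```text
time: 7.1
position: [532.3, -76.7, 300.8]
ee_rot: [0.071, 0.951, -0.033, 0.298]
ft_force: [-0.7, -0.4, -1.2]
gripper_width: 0.319
finger_force: 30.0
```

```bash
python3 -c "
from h import *
from station import env,snapshot
go([570,40,330],down(-8));print(env.get_obs()['joint_pos'])"
```

```text
target [570  40 330] now [532.3 -76.7 300.8] t 7.1 d [-0.282  1.004 -0.126] w [-0.0081  0.1936 -0.003 ] deg 34.9 width 29.7 F [-0.7 -0.4 -1.2] 29.997268617153168
[ 0.038044    0.13663833 -0.08891298  2.37286249  1.32675017  0.14864812
  0.0953591 ]
```

Request:
drive_tool --plan '[-0.05,0.1,-0.02,-0.001,0.03,0,-0.1,0.3,-0.04,-0.003,0.07,0,-0.15,0.5,-0.08,-0.005,0.11,-0.001,-0.2,0.7,-0.1,-0.006,0.15,-0.002,-0.28,0.95,-0.126,-0.008,0.1936,-0.003,-0.28,1,-0.126,-0.008,0.1936,-0.003,-0.28,1,-0.126,-0.008,0.1936,-0.003,-0.28,1,-0.126,-0.008,0.1936,-0.003]'

```text
time: 7.9
position: [571.4, 38.4, 328.6]
ee_rot: [0.071, 0.997, 0.001, -0.001]
ft_force: [-0.8, -0.8, -1.5]
gripper_width: 0.319
finger_force: 30.0
```

```bash
python3 -c "
from h import *
from station import env,snapshot
go([659,311.6,330],down(-8));print(env.get_obs()['joint_pos'])"
```

```text
target [659.  311.6 330. ] now [571.4  38.4 328.6] t 7.9 d [-0.401  2.357 -0.01 ] w [ 0.0003 -0.0007 -0.0007] deg 0.2 width 29.7 F [-0.8 -0.8 -1.5] 29.996802806854248
[ 0.16518159  0.34836512 -0.44756273  1.81847115  0.17261969  1.01520074
  1.07818584]
```

Request:
drive_tool --plan '[-0.05,0.25,0,0,0,0,-0.1,0.5,0,0,0,0,-0.15,0.8,0,0,0,0,-0.2,1,0,0,0,0,-0.2,1,0,0,0,0]'

```text
time: 8.4
position: [609.8, 158.5, 329.5]
ee_rot: [0.068, 0.998, 0.001, 0.001]
ft_force: [-0.7, -0.3, -1.3]
gripper_width: 0.317
finger_force: 30.0
```

Request:
drive_tool --plan '[-0.05,0.25,0,0,0,0,-0.1,0.5,0,0,0,0,-0.15,0.8,0,0,0,0,-0.2,1,0,0,0,0,-0.2,1,0,0,0,0]'

```text
time: 8.9
position: [650.2, 272.9, 329.4]
ee_rot: [0.068, 0.998, 0.001, 0.001]
ft_force: [0.3, -0.1, -0.0]
gripper_width: 0.315
finger_force: 30.0
```

Request:
drive_tool --plan '[0,0.15,0.25,0,0,0,0,0.3,0.5,0,0,0,0,0.357,0.8,0,0,0,0,0.357,1,0,0,0,0,0.357,1,0,0,0]'

```text
time: 9.4
position: [655.0, 309.4, 206.4]
ee_rot: [0.07, 0.998, -0.002, -0.002]
ft_force: [-1.0, -0.4, -0.8]
gripper_width: 0.319
finger_force: 30.0
```

```bash
python3 -c "
from h import *
from station import env,snapshot
go([659,311.6,66],down(-8));print(env.get_obs()['joint_pos'])
a=snapshot('side')
cv2.imwrite('pics/d.png',cv2.resize(a['image'][60:210,260:460,::-1],None,fx=3,fy=3,interpolation=2))
W=cloud(a);P=W.reshape(-1,3);im=a['image'].reshape(-1,3).astype(int)
m=(np.hypot(P[:,0]-597,P[:,1]-320)<50)&(abs(P[:,2]-207+42-51)<12);print(m.sum(),P[m].min(0),P[m].max(0))"
```

```text
target [659.  311.6  66. ] now [655.  309.4 206.4] t 9.4 d [-0.034  0.028  1.17 ] w [-0.0015 -0.001  -0.0004] deg 0.3 width 29.6 F [-1.  -0.4 -0.8] 29.99706655740738
[-0.27152845  0.65644117 -0.41403151  1.60190909  0.30747312  0.95401307
  0.64040973]
327 [563.50802578 284.50555817 204.13575136] [646.41949801 347.82935723 219.17387977]
```

View pics/d.png

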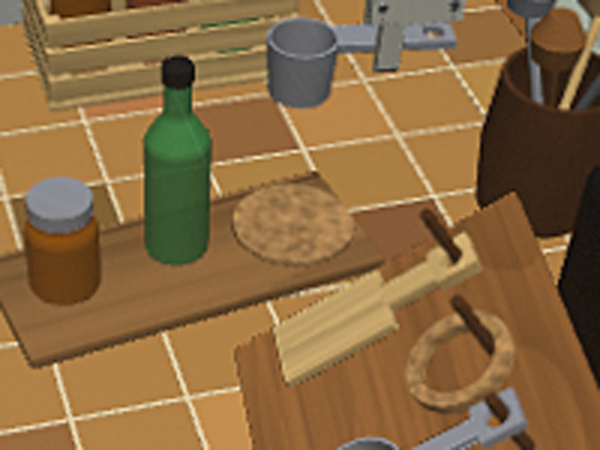

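The picture shows the cup level and above the coaster, gripped by its handle and well clear of the bottle. Next I lower it.

Request:
drive_tool --plan '[-0.034,0.028,0.2,-0.0015,-0.001,0,-0.034,0.028,0.45,-0.0015,-0.001,0,-0.034,0.028,0.7,-0.0015,-0.001,0,-0.034,0.028,0.85,-0.0015,-0.001,0,-0.034,0.028,0.95,-0.0015,-0.001,0,-0.034,0.028,1,-0.0015,-0.001,0,-0.034,0.028,1,-0.0015,-0.001,0]'

```text
time: 10.15
position: [661.9, 315.3, 90.7]
ee_rot: [0.07, 0.998, 0.003, 0.002]
ft_force: [0.2, -0.3, -0.8]
gripper_width: 0.318
finger_force: 30.0
```

Request:
drive_tool --plan '[0,0,0.04,0,0,0,0,0,0.08,0,0,0,0,0,0.1,0,0,0,0,0,0.12,0,0,0,0,0,0.135,0,0,0,0,0,0.15,0,0,0,0,0,0.16,0,0,0,0,0,0.16,0,0,0]'

```text
time: 10.95
position: [661.7, 315.4, 71.0]
ee_rot: [0.07, 0.998, 0.002, 0.002]
ft_force: [0.8, -0.1, -0.7]
gripper_width: 0.32
finger_force: 30.0
```

Request:
drive_tool --plan '[0,0,0.01,0,0,0,0,0,0.02,0,0,0,0,0,0.03,0,0,0,0,0,0.035,0,0,0,0,0,0.035,0,0,0]'

```text
time: 11.45
position: [661.7, 315.4, 66.9]
ee_rot: [0.07, 0.998, 0.002, 0.002]
ft_force: [0.7, 0.2, -1.1]
gripper_width: 0.318
finger_force: 30.0
```

Request:
drive_tool --plan '[0,0,0.01,0,0,0,0,0,0.015,0,0,0,0,0,0.015,0,0,0]'

```text
time: 11.75
position: [661.7, 315.4, 65.0]
ee_rot: [0.07, 0.998, 0.002, 0.002]
ft_force: [0.3, -0.1, -1.0]
gripper_width: 0.314
finger_force: 30.0
```

Request:
drive_tool --plan '[0,0,0.01,0,0,0,0,0,0.015,0,0,0,0,0,0.015,0,0,0]'

```text
time: 12.05
position: [661.9, 315.5, 63.5]
ee_rot: [0.07, 0.998, 0.003, 0.002]
ft_force: [-0.1, 0.6, 0.3]
gripper_width: 0.319
finger_force: 30.0
```

Request:
drive_tool --plan '[0,0,0.008,0,0,0,0,0,0.012,0,0,0,0,0,0.012,0,0,0]'

```text
time: 12.35
position: [662.6, 315.5, 62.6]
ee_rot: [0.07, 0.998, 0.003, 0.003]
ft_force: [1.9, -1.9, 5.1]
gripper_width: 0.32
finger_force: 30.0
```

Contact (5 N). Open a little way and check.

Request:
drive_tool --plan '[0,0,0,0,0,0,0,0,0,0,0,0,0,0,0,0,0,0,0,0,0,0,0,0,0,0,0,0,0,0]' --hand 0.2

```text
time: 12.85
position: [661.6, 315.4, 61.7]
ee_rot: [0.07, 0.998, 0.002, 0.002]
ft_force: [0.6, 0.4, 0.5]
gripper_width: 0.599
finger_force: 0.0
```

Request:
drive_tool --plan '[0,0,-0.1,0,0,0,0,0,-0.25,0,0,0,0,0,-0.5,0,0,0,0,0,-0.8,0,0,0,0,0,-1,0,0,0,0,0,-1,0,0,0]'

```text
time: 13.45
position: [663.0, 316.3, 188.2]
ee_rot: [0.07, 0.998, 0.005, 0.006]
ft_force: [-0.3, 0.4, -1.4]
gripper_width: 0.601
finger_force: 0.0
```

Request:
drive_tool --plan '[0,0,-0.4,0,0,0,0,0,-0.8,0,0,0,0,0,-1,0,0,0,0,0,-1,0,0,0]'

```text
time: 13.85
position: [661.7, 315.4, 307.3]
ee_rot: [0.07, 0.998, 0.004, 0.005]
ft_force: [-0.4, -0.5, 0.4]
gripper_width: 0.603
finger_force: 0.0
```

```bash
python3 -c "
from h import *
from station import env,snapshot
np.set_printoptions(precision=1,suppress=True)
go(O+up*66+nn*101,Rrack)
for n in('side','top'):
  a=snapshot(n);W=cloud(a);P=W.reshape(-1,3)
  m=(np.hypot(P[:,0]-597,P[:,1]-320)<45)&(P[:,2]>64)&(P[:,2]<82);Q=P[m];print(n,m.sum(),Q.min(0),Q.max(0))
  L=(P-O)@np.stack([up,yy,nn]).T;im=a['image'].reshape(-1,3).astype(int)
  g=(im.max(1)-im.min(1)<45)&(im.mean(1)>80)&(abs(L[:,2]-44)<7)&(abs(L[:,1])<60)&(L[:,0]<140)&(L[:,0]>-60)
  Q=L[g&(L[:,0]>45)];print('large: handle y',np.percentile(Q[:,1],[5,50,95]),'H',np.median(Q[:,2]),'xmax',Q[:,0].max(),'rim',L[g].min(0),'rim y',L[g&(abs(L[:,0])<20)].min(0)[1],L[g&(abs(L[:,0])<20)].max(0)[1])
  if n=='side':A=a['image'][60:270,260:470,::-1]
cv2.imwrite('pics/e.png',cv2.resize(A,None,fx=2.8,fy=2.8,interpolation=2))"
```

```text
target [537.2 -68.1 197.4] now [661.7 315.4 307.3] t 13.8 d [ 0.6 -3.3  0.9] w [ 0.  -0.2 -0. ] deg 34.4 width 56.1 F [-0.4 -0.5  0.4] 0.0
side 186 [569.5 290.1  64.1] [641.3 352.6  76. ]
large: handle y [-17.4  -5.5  10. ] H 45.1369434501118 xmax 121.4601482158322 rim [-41.5 -41.4  37. ] rim y -41.40558671664929 39.11331877636036
top 33 [568.7 331.9  64.2] [617.5 354.2  79.5]
large: handle y [-12.2   1.5  14.9] H 46.77447250170332 xmax 121.9381134091943 rim [-43.4 -37.5  37. ] rim y -37.5474874123369 41.06819420027556
```

View pics/e.png

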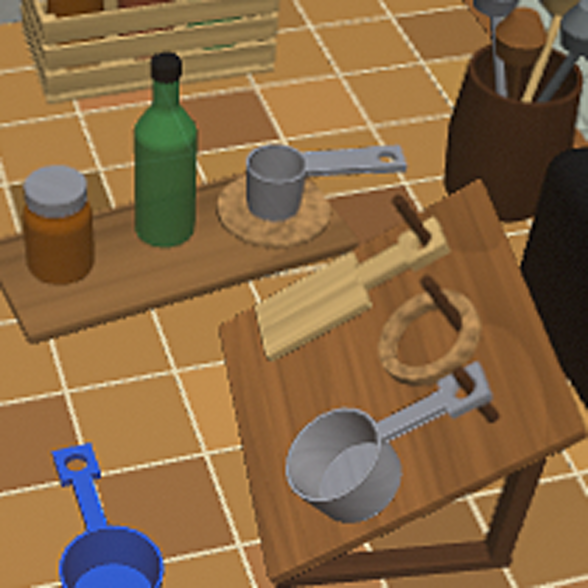

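The picture shows the small cup standing upright and released on the coaster, and the large cup still hanging. Now back over the rack.

Request:
drive_tool --plan '[0.05,-0.3,0,0,0,0,0.1,-0.6,0,0,0,0,0.3,-1,-0.1,0,0,0,0.3,-1,-0.1,0,0,0]'

```text
time: 14.35
position: [605.9, 194.7, 312.3]
ee_rot: [0.072, 0.997, 0.0, 0.001]
ft_force: [-0.1, 0.1, 0.1]
gripper_width: 0.6
finger_force: 0.0
```

Request:
drive_tool --plan '[0.05,-0.3,0,0,0,0,0.1,-0.6,0,0,0,0,0.2,-1,0,0,0,0,0.2,-1,0,0,0,0]'

```text
time: 14.75
position: [565.3, 78.3, 310.8]
ee_rot: [0.074, 0.997, 0.0, 0.0]
ft_force: [-0.1, 0.8, -0.3]
gripper_width: 0.6
finger_force: 0.0
```

Request:
drive_tool --plan '[0.05,-0.3,0,0,0,0,0.1,-0.6,0,0,0,0,0.15,-1,0,0,0,0,0.15,-1,0,0,0,0]'

```text
time: 15.15
position: [531.0, -37.4, 310.3]
ee_rot: [0.074, 0.997, 0.001, 0.001]
ft_force: [-0.1, 1.1, 0.4]
gripper_width: 0.599
finger_force: 0.0
```

```bash
python3 -c "
from h import *
go(O+up*64-yy*.5+nn*92,Rrack)"
```

```text
target [540.6 -69.1 188.9] now [531.  -37.4 310.3] t 15.2 d [-0.118 -0.251  1.011] w [-0.0002 -0.1942 -0.0025] deg 35.0 width 55.8 F [-0.1  1.1  0.4] 0.0
```

Request:
drive_tool --plan '[-0.03,-0.05,0.05,0,-0.04,0,-0.06,-0.1,0.1,0,-0.08,0,-0.118,-0.2,0.15,0,-0.12,-0.001,-0.118,-0.25,0.2,0,-0.16,-0.002,-0.118,-0.25,0.3,0,-0.194,-0.0025,-0.118,-0.25,0.5,0,-0.194,-0.0025,-0.118,-0.25,0.6,0,-0.194,-0.0025,-0.118,-0.25,0.6,0,-0.194,-0.0025]'

```text
time: 15.95
position: [539.5, -83.8, 260.4]
ee_rot: [0.073, 0.959, -0.052, 0.269]
ft_force: [0.7, 0.3, -0.2]
gripper_width: 0.599
finger_force: 0.0
```

```bash
python3 -c "
from h import *
from station import env
go(O+up*64-yy*.5+nn*92,Rrack);print(env.get_obs()['joint_pos'])"
```

```text
target [540.6 -69.1 188.9] now [539.5 -83.8 260.4] t 15.9 d [0.318 0.158 0.494] w [-0.0211 -0.0189  0.0031] deg 5.1 width 55.7 F [ 0.7  0.3 -0.2] 0.0
[ 0.19489206  0.23325169 -0.29271955  2.3611267   1.47860545  0.24404601
 -0.0623415 ]
```

Request:
drive_tool --plan '[0.05,0.158,0.08,-0.021,-0.019,0.003,0.1,0.158,0.16,-0.021,-0.019,0.003,0.2,0.158,0.3,-0.021,-0.019,0.003,0.318,0.158,0.45,-0.021,-0.019,0.003,0.318,0.158,0.494,-0.021,-0.019,0.003,0.318,0.158,0.494,-0.021,-0.019,0.003,0.318,0.158,0.494,-0.021,-0.019,0.003,0.318,0.158,0.494,-0.021,-0.019,0.003]'

```text
time: 16.75
position: [541.3, -70.2, 191.0]
ee_rot: [0.067, 0.951, -0.022, 0.301]
ft_force: [0.1, 0.7, 1.3]
gripper_width: 0.601
finger_force: 0.0
```

```bash
python3 -c "
from h import *
from station import env
go(O+up*64-yy*.5+nn*37,Rrack);print(env.get_obs()['joint_pos'])"
```

```text
target [571.9 -73.5 143.8] now [541.3 -70.2 191. ] t 16.8 d [0.017 0.009 0.469] w [-0.0007  0.0008  0.    ] deg 0.2 width 55.9 F [0.1 0.7 1.3] 0.0
[ 0.41749424  0.42708522 -0.60614495  2.47334497  2.26623854  0.47738986
 -0.8487136 ]
```

Request:
drive_tool --plan '[0.017,0.009,0.1,-0.0007,0.0008,0,0.017,0.009,0.2,-0.0007,0.0008,0,0.017,0.009,0.3,-0.0007,0.0008,0,0.017,0.009,0.4,-0.0007,0.0008,0,0.017,0.009,0.469,-0.0007,0.0008,0,0.017,0.009,0.469,-0.0007,0.0008,0,0.017,0.009,0.469,-0.0007,0.0008,0]'

```text
time: 17.45
position: [570.9, -73.6, 142.3]
ee_rot: [0.067, 0.952, -0.021, 0.299]
ft_force: [-1.0, -0.5, 0.5]
gripper_width: 0.601
finger_force: 0.0
```

Request:
drive_tool --plan '[0,0,0,0,0,0,0,0,0,0,0,0,0,0,0,0,0,0,0,0,0,0,0,0,0,0,0,0,0,0,0,0,0,0,0,0,0,0,0,0,0,0,0,0,0,0,0,0]' --hand -1

```text
time: 18.25
position: [571.2, -73.6, 142.6]
ee_rot: [0.067, 0.952, -0.021, 0.299]
ft_force: [-1.4, 1.3, 0.9]
gripper_width: 0.17
finger_force: 30.0
```

Request:
drive_tool --plan '[0,0,-0.06,0,0,0,0,0,-0.14,0,0,0,0,0,-0.23,0,0,0,0,0,-0.32,0,0,0,0,0,-0.42,0,0,0,0,0,-0.48,0,0,0,0,0,-0.48,0,0,0]'

```text
time: 18.95
position: [537.9, -69.2, 191.0]
ee_rot: [0.067, 0.951, -0.021, 0.3]
ft_force: [-0.0, -0.3, -0.3]
gripper_width: 0.164
finger_force: 30.0
```

Request:
drive_tool --plan '[-0.12,0,-0.18,0,0,0,-0.25,0,-0.36,0,0,0,-0.4,0,-0.55,0,0,0,-0.55,0,-0.75,0,0,0,-0.6,0,-0.85,0,0,0,-0.6,0,-0.85,0,0,0]'

```text
time: 19.55
position: [538.6, -71.5, 305.0]
ee_rot: [0.068, 0.952, -0.025, 0.297]
ft_force: [-0.0, -0.5, -1.3]
gripper_width: 0.169
finger_force: 30.0
```

```bash
python3 -c "
from h import *
from station import env
a=np.radians(-45)
print(474.4+66*np.cos(a),-283.6+66*np.sin(a))
go([545,-170,310],down(-8));go([521,-330,310],down(-45));print(env.get_obs()['joint_pos'])"
```

```text
521.0690475583121 -330.26904755831214
target [ 545 -170  310] now [538.6 -71.5 305. ] t 19.6 d [-0.161 -0.805  0.068] w [-0.0026  0.1928 -0.0008] deg 34.7 width 15.7 F [-0.  -0.5 -1.3] 29.995694160461426
target [ 521 -330  310] now [538.6 -71.5 305. ] t 19.6 d [-0.151 -2.153  0.072] w [0.0597 0.1867 0.1983] deg 50.2 width 15.7 F [-0.  -0.5 -1.3] 29.995694160461426
[ 0.16365932  0.14260544 -0.22786254  2.34857921  1.20851915  0.15956619
  0.21802291]
```

Request:
drive_tool --plan '[-0.02,-0.05,0.01,0,0.03,0,-0.05,-0.15,0.03,-0.001,0.07,0,-0.08,-0.3,0.04,-0.001,0.11,0,-0.12,-0.5,0.05,-0.002,0.15,0,-0.161,-0.7,0.068,-0.0026,0.193,-0.001,-0.161,-0.805,0.068,-0.0026,0.193,-0.001,-0.161,-0.805,0.068,-0.0026,0.193,-0.001,-0.161,-0.805,0.068,-0.0026,0.193,-0.001]'

```text
time: 20.35
position: [546.5, -171.8, 308.3]
ee_rot: [0.071, 0.997, 0.001, -0.001]
ft_force: [0.3, -0.1, -2.3]
gripper_width: 0.166
finger_force: 30.0
```

```bash
python3 -c "
from h import *
from station import env
go([521,-330,310],down(-45));print(env.get_obs()['joint_pos'])"
```

```text
target [ 521 -330  310] now [ 546.5 -171.8  308.3] t 20.4 d [ 0.023 -1.335 -0.017] w [ 0.0003 -0.0011  0.2048] deg 36.9 width 15.5 F [ 0.3 -0.1 -2.3] 29.995834529399872
[ 0.603215    0.3822435  -0.54524961  1.83993845  0.23150843  0.98581105
  1.38940818]
```

Request:
drive_tool --plan '[0,-0.2,0,0,0,0.04,0,-0.4,0,0,0,0.08,0,-0.6,0,0,0,0.12,0,-0.8,0,0,0,0.16,0,-1,0,0,0,0.205,0,-1,0,0,-0.001,0.205,0,-1,0,0,-0.001,0.205]'

```text
time: 21.05
position: [527.8, -288.3, 309.4]
ee_rot: [0.381, 0.925, -0.0, 0.002]
ft_force: [0.4, 0.5, -1.0]
gripper_width: 0.166
finger_force: 30.0
```

```bash
python3 -c "
from h import *
from station import env
go([521,-330,200],down(-45));print(env.get_obs()['joint_pos'])"
```

```text
target [ 521 -330  200] now [ 527.8 -288.3  309.4] t 21.1 d [-0.202 -0.288  0.912] w [0.0003 0.001  0.0012] deg 0.3 width 15.4 F [ 0.4  0.5 -1. ] 29.996246695518494
[ 0.66159889  0.39171506 -0.3588752   1.79027436  0.16232784  0.98503215
  1.02710556]
```

Request:
drive_tool --plan '[-0.1,-0.15,0.1,0,0,0,-0.202,-0.288,0.2,0,0,0,-0.202,-0.288,0.5,0,0,0,-0.202,-0.288,0.8,0,0.001,0.001,-0.202,-0.288,0.9,0,0.001,0.001,-0.202,-0.288,0.912,0,0.001,0.001,-0.202,-0.288,0.912,0,0.001,0.001]'

```text
time: 21.75
position: [521.9, -330.9, 200.8]
ee_rot: [0.383, 0.924, 0.001, 0.0]
ft_force: [0.0, 0.5, -0.6]
gripper_width: 0.17
finger_force: 30.0
```

```bash
python3 -c "
from h import *
from station import env,snapshot
np.set_printoptions(precision=1,suppress=True)
go([521,-330,79],down(-45))
a=snapshot('side')
P=cloud(a).reshape(-1,3);im=a['image'].reshape(-1,3).astype(int)
m=(np.hypot(P[:,0]-474,P[:,1]+284)<55)&(P[:,2]>150)&(P[:,2]<225);Q=P[m];print(m.sum(),Q.min(0),Q.max(0))
cv2.imwrite('pics/f.png',cv2.resize(a['image'][200:420,270:520,::-1],None,fx=2.5,fy=2.5,interpolation=2))"
```

```text
target [ 521 -330   79] now [ 521.9 -330.9  200.8] t 21.8 d [ 0. -0.  1.] w [ 0. -0. -0.] deg 0.1 width 15.8 F [ 0.   0.5 -0.6] 29.995925724506378
1738 [ 436.4 -325.2  163.5] [ 515.  -246.   212.8]
```

View pics/f.png

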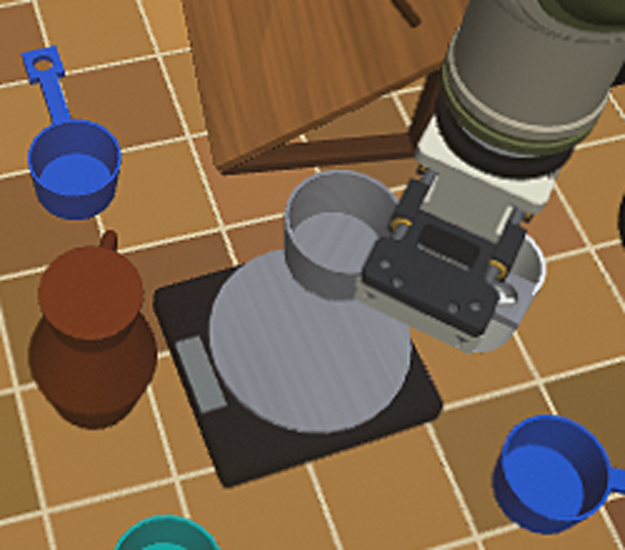

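The picture shows the large cup level above the plate, with the cloud putting its axis near (476,-286). The mug is below the gripper and clear of it. Next I lower it.

Request:
drive_tool --plan '[0,0,0.2,0,0,0,0,0,0.45,0,0,0,0,0,0.65,0,0,0,0,0,0.8,0,0,0,0,0,0.87,0,0,0,0,0,0.92,0,0,0,0,0,0.95,0,0,0,0,0,0.95,0,0,0]'

```text
time: 22.6
position: [521.7, -331.0, 86.7]
ee_rot: [0.383, 0.924, 0.0, 0.0]
ft_force: [-0.1, 0.7, -1.1]
gripper_width: 0.166
finger_force: 30.0
```

Request:
drive_tool --plan '[0,0,0.01,0,0,0,0,0,0.02,0,0,0,0,0,0.03,0,0,0,0,0,0.035,0,0,0,0,0,0.035,0,0,0]'

```text
time: 23.1
position: [521.4, -330.8, 81.9]
ee_rot: [0.383, 0.924, 0.001, -0.0]
ft_force: [0.6, -0.3, -0.9]
gripper_width: 0.172
finger_force: 30.0
```

Request:
drive_tool --plan '[0,0,0.008,0,0,0,0,0,0.012,0,0,0,0,0,0.012,0,0,0]'

```text
time: 23.4
position: [521.3, -330.8, 80.4]
ee_rot: [0.383, 0.924, 0.001, -0.0]
ft_force: [-0.3, 0.6, -1.9]
gripper_width: 0.17
finger_force: 30.0
```

Request:
drive_tool --plan '[0,0,0.008,0,0,0,0,0,0.012,0,0,0,0,0,0.012,0,0,0]'

```text
time: 23.7
position: [521.3, -330.7, 78.9]
ee_rot: [0.383, 0.924, 0.001, -0.0]
ft_force: [-0.8, -0.2, -0.9]
gripper_width: 0.164
finger_force: 30.0
```

Request:
drive_tool --plan '[0,0,0.005,0,0,0,0,0,0.008,0,0,0,0,0,0.008,0,0,0]'

```text
time: 24.0
position: [521.4, -330.8, 78.1]
ee_rot: [0.383, 0.924, 0.001, -0.0]
ft_force: [0.3, -0.1, -1.0]
gripper_width: 0.167
finger_force: 30.0
```

Request:
drive_tool --plan '[0,0,0.005,0,0,0,0,0,0.008,0,0,0,0,0,0.008,0,0,0]'

```text
time: 24.3
position: [521.6, -331.0, 77.4]
ee_rot: [0.383, 0.924, 0.0, 0.0]
ft_force: [1.0, -0.8, 2.1]
gripper_width: 0.17
finger_force: 30.0
```

Request:
drive_tool --plan '[0,0,0.005,0,0,0,0,0,0.008,0,0,0,0,0,0.008,0,0,0]'

```text
time: 24.6
position: [522.1, -331.4, 76.8]
ee_rot: [0.384, 0.924, 0.0, 0.001]
ft_force: [0.2, -2.8, 6.5]
gripper_width: 0.166
finger_force: 30.0
```

Contact; release and retreat.

Request:
drive_tool --plan '[0,0,0,0,0,0,0,0,0,0,0,0,0,0,0,0,0,0,0,0,0,0,0,0,0,0,0,0,0,0]' --hand 0

```text
time: 25.1
position: [521.2, -330.7, 76.0]
ee_rot: [0.383, 0.924, 0.001, -0.0]
ft_force: [0.1, -0.7, 0.0]
gripper_width: 0.495
finger_force: 0.0
```

Request:
drive_tool --plan '[0,0,-0.1,0,0,0,0,0,-0.25,0,0,0,0,0,-0.5,0,0,0,0,0,-0.8,0,0,0,0,0,-1,0,0,0,0,0,-1,0,0,0]'

```text
time: 25.7
position: [523.0, -331.7, 200.6]
ee_rot: [0.384, 0.924, 0.0, 0.003]
ft_force: [0.8, 0.5, -0.6]
gripper_width: 0.501
finger_force: 0.0
```

Request:
drive_tool --plan '[0,0,-0.4,0,0,0,0,0,-0.8,0,0,0,0,0,-1,0,0,0,0,0,-1,0,0,0,0,0,-1,0,0,0]'

```text
time: 26.2
position: [521.0, -331.0, 316.1]
ee_rot: [0.383, 0.924, 0.0, -0.0]
ft_force: [0.6, -0.9, -0.6]
gripper_width: 0.497
finger_force: 0.0
```

```bash
python3 -c "
from h import *
from station import env,snapshot
np.set_printoptions(precision=1,suppress=True)
a=snapshot('side');print(env.get_obs()['position'])
P=cloud(a).reshape(-1,3)
for c,z in(((474,-284),(60,95)),((597,320),(60,82))):
  m=(np.hypot(P[:,0]-c[0],P[:,1]-c[1])<48)&(P[:,2]>z[0])&(P[:,2]<z[1]);Q=P[m];print(m.sum(),Q.min(0),Q.max(0))
cv2.imwrite('pics/g.png',a['image'][:,:,::-1])"
```

```text
[ 520.6 -330.8  315.1]
784 [ 436.4 -325.6   60. ] [ 515.2 -245.9   91.6]
243 [569.8 289.4  60.2] [643.7 353.2  75.7]
```

View pics/g.png

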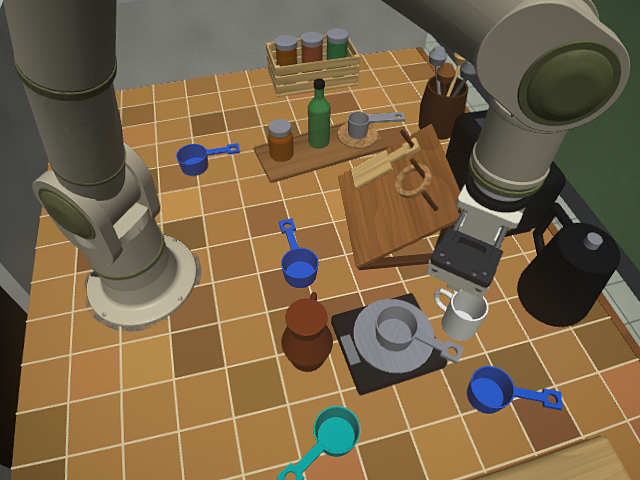

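The final picture shows the large cup upright on the plate at (397,325) and the small cup on the coaster at (358,127). The bystanders look unmoved and the gripper is clear, so I'm handing in.

```bash
python3 -c "
from station import order
print(order.close_job())"
```

```text
the job is handed in; nothing more can be done
None
```

I stood the small cup on the coaster and then the large cup on the scale plate, both upright and released, each measured within about 3 mm of centre, and handed the job in at about 26 s; no verdict came back.

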